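# Level the core balance

## Robot

A 7-joint arm with a two-finger parallel gripper is mounted at the origin on the work surface. World frame = base frame: x ahead of the robot, y to its left, z up, the work surface at z = 0. Lengths are in m, angles in rad, forces in N, time in s.
With the tool pointing down it reaches from about 0.425 to 0.95 m from the base axis. Payload 4.7 kg.
Tool frame: the origin (TCP) lies at the very end of the fingers, on their centre line; the grasp point (between the pads) lies env.grip_depth behind it (env.grip_depth is the distance from the TCP to the grasp point, in m); z points along the fingers, y is the line along which they close (so a half turn about z gives the same grasp; the last joint's range is limited). The gripper opens to 85 mm and grips with 20 to 120 N. Pads are 22 mm wide; open, the fingers measure 114 mm over their backs; the gripper's body (76 mm by 85 mm) begins 54 mm behind the grasp point. The pads swing forward as they close: fully open they stand 13 mm farther back than shut.
Start: joints at [-0.029, 0.469, -0.049, 1.532, 0.024, 1.141, -0.082], TCP at [0.675, 0, 0.231] pointing down, gripper open.
Joint ranges: [-2.59, 2.59], [-0.33, 1.99], [-1.39, 1.29], [0.1, 2.45], [-1.04, 4.18], [0.21, 1.99], [-2.66, 2.66]. Speed limits (rad/s): [2.57, 2.57, 3.14, 3.14, 3.14, 3.14, 3.14].

## Interface

Orientations are given as a 3x3 rotation matrix whose columns are the frame's x, y, z axes.
In Python, from plant import env, optics gives the robot as it stands.
- The arm moves only by the tool creep_tool, called as a command line: name --argument value ..., lists and objects as JSON in quotes. Schema: {"type":"object","properties":{"segments":{"type":"array","items":{"type":"object","properties":{"sx":{"type":"number"},"sy":{"type":"number"},"sz":{"type":"number"},"ax":{"type":"number"},"ay":{"type":"number"},"az":{"type":"number"}},"additionalProperties":false},"minItems":1,"maxItems":12},"jaw":{"type":"number"},"squeeze":{"type":"number"},"only":{"type":"string"},"quiet":{"type":"boolean"},"lines":{"type":"string"}},"required":["segments"],"additionalProperties":false}. segments is a list of rows, 1 to 12 of them, each an object with the fields sx, sy, sz (the shift in normalised numbers (1 is 0.3 m)), ax, ay, az (a rotation vector in normalised numbers (1 is 120 degrees)); a field left out counts as zero; each row is the pose to reach, as a shift and turn from the pose commanded when the call began, along the tool's axes at that moment; what a row does not reach only later rows make up. A row lasts 1/12 s, in which the tool goes at most 0.0417 m and 0.125 rad, less where a joint would pass 70% of its speed; a pose out of reach is approached as far as the arm can. jaw is the finger opening in m, set as the call begins (left out keeps the last). The fingers move at their own pace and stop on an object; squeeze is the grip in N (left out, the last holds). Time passes only in rows, so rows that do not move let the fingers close. The tool returns the time, the measured TCP pose, the force, the opening and the grip force at its end. only (a regular expression) keeps the lines of the reply that match it, lines (a string "A,B") keeps lines A to B, and quiet returns only ok. Input that does not fit is refused with a message, and nothing moves.
- env.sense(): the state, without advancing time (a new reading comes with each control period).
- optics.capture(name): name is "scene" or "side" or "wrist"; returns a dict with "color" (480x640x3 uint8, red, green, blue), "z_map" (480x640 float32, m along the optical axis (not along the pixel's ray), 0 where there is no reading), "intrinsics" (3x3 intrinsics, pixels), "R" (3x3) and "t" (3): a world point X has camera coordinates R X + t. Camera axes: x right, y down, z forward; pixel columns grow to the right and rows downward; lengths in m; the calibration is good to about 2 mm. A picture is of the moment at which its call begins.
- env.job_done(): hands the job in; it is judged then, once.
The state is a dict: "t": time; "joint_pos": joint angles; "qd": joint speeds; "joint_torque": joint torques, N m; "eef_pos": TCP position; "orientation": TCP orientation; "contact_force": force on the tool from outside, world axes, zero at the start; "torque": the same for the moment, N m; "width": finger opening in m; "gripper_force": force on a finger pad.
Only numpy, scipy, OpenCV 4.12 (cv2) and the standard library are available. Lean on these libraries where they do the work, as an engineer would, in place of code of your own. Each camera call takes 0.05 s, during which the arm holds its last target. There are 200 camera calls.

## Task

The salvaged ferrite ring cores have to be split into two lots of equal weight: take the right core off the low pan of the balance and thread it onto the free spindle of the other pan, so that the beam comes to rest level with all four cores sitting fully down on their spindles. The free spindle may be clamped anywhere in the pan's dark window, so feel for it gently: a pan must never carry more than 16 N, the cores' weight included. Let go, and leave the things around the balance where they are.

Things in the scene. Friction and masses are not known exactly. Their poses are not given: they have to be found in the camera images.
- beam (a joint): tilt of the balance's beam, rad: 0 = level, positive = pan_a low, negative = pan_b low; stops at +-0.135. Undisturbed it settles in about a second at 0.01 rad per 48 g of difference between the loads. 0.01 rad lowers one pan by 0.85 mm and raises the other as much; both stay horizontal. Pressed by hand, a pan gives by 1 mm per 0.55 N down to the stop and is hard there.
- pan_a: steel pan that starts with three cores, too heavy: plate 210 mm (its x) by 50 mm (its y), 5 mm thick. Origin: middle of its upper face, about 80 mm over the bench when level; z up. Three fixed spindles stand at x = -70, 0, +70 mm, y = 0, each 12 mm thick, 24 mm high, the tip nearly square (0.8 mm chamfer). The other pan is 170 mm away towards -y.
- pan_b: the other pan, same plate, axes and origin; it starts with one core, on its fixed spindle at x = -55 mm, y = 0. Its second spindle, of the same size, starts empty and stands in the pan's dark window (see window_mid).
- window_mid (a point): middle of pan_b's dark window (40 mm along x, 22 mm along y), flush with the pan's upper face at x = +35 mm, y = 0 of pan_b; axes as the pan's. The free spindle is clamped upright anywhere up to 13 mm from this point along x and up to 4 mm along y. Where is not measured: find it by feel or by sight. A sideways push under 8 N does not shift it.
- balance: two-pan balance, fixed to the bench: grey foot 130 x 230 mm, 24 mm high, pivot posts in the middle to 67 mm, a small scale plate with a black pointer to 95 mm. Origin: centre of its underside; its y runs from pan_b to pan_a, its x along the pans.
- core_14: dark grey ferrite ring core, outside 50 mm, bore 14 mm, 14 mm high, 100 g (within 3 per cent), one of four that differ only in height and so in weight. Origin: centre of its underside; z up. At the start it is threaded on one of the fixed spindles; any of the four may be on either pan.
- core_21: dark grey ferrite ring core, outside 50 mm, bore 14 mm, 21 mm high, 150 g (within 3 per cent), one of four that differ only in height and so in weight. Origin: centre of its underside; z up. At the start it is threaded on one of the fixed spindles; any of the four may be on either pan.
- core_28: dark grey ferrite ring core, outside 50 mm, bore 14 mm, 28 mm high, 200 g (within 3 per cent), one of four that differ only in height and so in weight. Origin: centre of its underside; z up. At the start it is threaded on one of the fixed spindles; any of the four may be on either pan.
- core_35: dark grey ferrite ring core, outside 50 mm, bore 14 mm, 35 mm high, 250 g (within 3 per cent), one of four that differ only in height and so in weight. Origin: centre of its underside; z up. At the start it is threaded on one of the fixed spindles; any of the four may be on either pan.
- meter: bystander: orange and black multimeter lying flat, 180 x 85 x 40 mm. Origin: centre of its underside.
- spool: bystander: metal spool standing on end, 56 mm across, 45 mm high. Origin: centre of its underside.
- driver: bystander: screwdriver lying on the bench. Origin: on its axis, underside.
- bits_tray: bystander: blue open plastic tray, 120 x 90 x 35 mm. Origin: centre of its underside.
There are look-alikes about, which are no part of the job. Leave any red look-alike of the core_35 alone. Leave any pink or yellow look-alike of the core_28 alone.

How it is judged:
By the outcome, as a careful person would: the job done as asked, in the order asked, and still so for the second after the job is handed in, with the robot touching nothing.
It also fails if it takes over 72 s, if anything falls off the work surface, if the arm or the gripper's body presses on something with over 40 N, if the wrist force passes 120 N, or if a joint passes its speed limit or range.

## Working session

There is one attempt and no reset: what is moved stays moved. The work goes in short steps, Python scripts to look and compute and a tool call to move; the robot and the scene stay as the last step left them, time stands still between calls to the robot, and variables do not carry over. Pictures are saved under pics/ and viewed, at most 10 in all, crops included, and the job is handed in when it is done.

```bash
mkdir -p pics; ls; python3 - <<'E'
from plant import env, optics
import cv2,numpy as np
s=env.sense();print({k:np.round(v,4).tolist() for k,v in s.items()},env.grip_depth)
ims=[]
for n in("scene","side","wrist"):
    c=optics.capture(n);np.savez(f"pics/{n}0.npz",**c);ims.append(c["color"][:,:,::-1])
    print(n,np.round(c["t"],3),np.round(c["R"],2).tolist(),c["intrinsics"][0,0])
cv2.imwrite("pics/a.png",ims[0]);cv2.imwrite("pics/b.png",cv2.resize(np.vstack(ims[1:]),(400,600)))
E
```

```text
pics
{'t': 0.0, 'joint_pos': [-0.0289, 0.4695, -0.0486, 1.5337, 0.0241, 1.141, -0.0823], 'qd': [-0.0006, -0.001, 0.0014, -0.0009, 0.0, 0.0005, -0.0006], 'joint_torque': [0.0012, -51.0321, -0.0464, -23.7717, 0.0106, 0.0074, 0.0], 'eef_pos': [0.6744, 0.0, 0.2302], 'orientation': [[-0.0, 1.0, -0.002], [1.0, 0.0, -0.0001], [-0.0001, -0.002, -1.0]], 'contact_force': [-0.2982, 0.1231, 0.2736], 'torque': [0.0009, -0.0255, -0.0056], 'gripper_force': 0.0, 'width': 0.0855} 0.0187
scene [-0.225 -0.28   1.553] [[0.46, 0.89, -0.01], [0.63, -0.34, -0.7], [-0.62, 0.32, -0.72]] 478.68619894127806
side [-0.359  0.311  1.057] [[0.67, -0.74, -0.01], [-0.5, -0.43, -0.75], [0.55, 0.51, -0.66]] 605.7821385264879
wrist [-0.674 -0.034  0.378] [[1.0, -0.0, -0.0], [0.0, -0.96, 0.27], [-0.0, -0.27, -0.96]] 347.7996643666999
```

View pics/a.png

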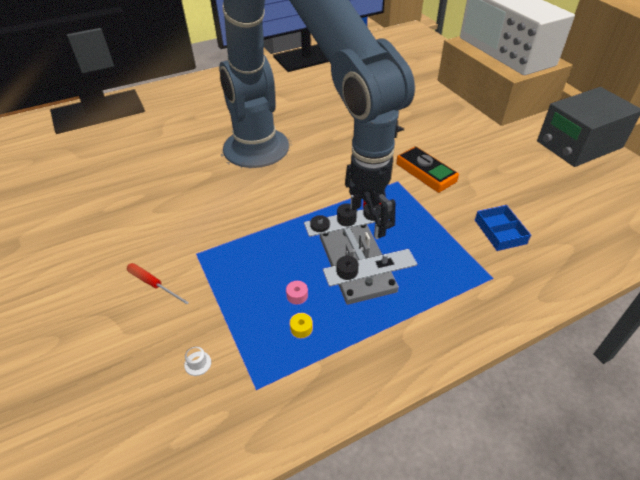

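View pics/b.png

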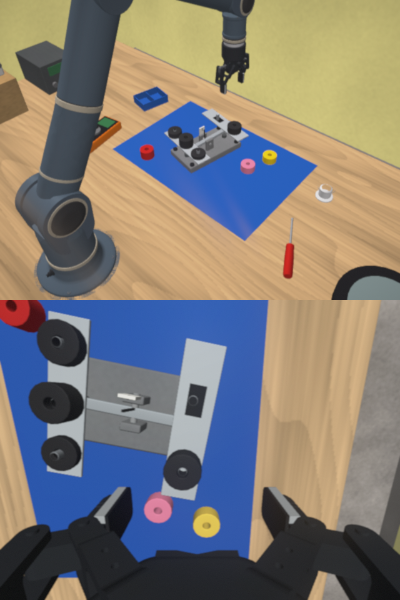

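The scene shows the pans: pan_a with three cores nearest the robot and pan_b with one core plus the dark window. In the wrist view (lower half of b.png) the free spindle shows in the window at about (193,400). The red, pink and yellow decoys sit outside the balance.

```bash
cat > h.py <<'E'
import numpy as np,cv2
def world(c):
    z=c["z_map"];K=c["intrinsics"];v,u=np.indices(z.shape)
    P=np.stack([(u-K[0,2])/K[0,0]*z,(v-K[1,2])/K[1,1]*z,z],-1)
    return (P-c["t"])@c["R"]
E
python3 - <<'E'
from h import *
c=np.load("pics/wrist0.npz");W=world(c);z=W[...,2];rgb=c["color"].astype(int)
valid=c["z_map"]>0
mx=rgb.max(-1);mn=rgb.min(-1)
dark=(mx<75)&(mx-mn<25)&valid&(z>0.06)&(z<0.16)
dark[300:]&=True
n,l,st,ce=cv2.connectedComponentsWithStats(dark.astype(np.uint8))
for i in range(1,n):
    if st[i,4]>80:
        p=W[l==i];t=np.percentile(p[:,2],95);print(st[i],"med",np.round(np.median(p,0),4),"z95",round(t,4), "top c",np.round(((p[p[:,2]>t-.004].max(0)+p[p[:,2]>t-.004].min(0))/2),4), np.round(np.ptp(p[p[:,2]>t-.004],axis=0),3))
light=(mn>120)&(mx-mn<30)&valid&(z>0.05)&(z<0.12)
n,l,st,ce=cv2.connectedComponentsWithStats(light.astype(np.uint8))
for i in range(1,n):
    if st[i,4]>300:
        p=W[l==i]; print("pan",st[i],np.round(np.median(p,0),4)); r=cv2.minAreaRect((p[:,:2]*1000).astype(np.float32));print(r)
im=c["color"][:,:,::-1]; cv2.imwrite("pics/c.png",cv2.resize(im[30:330,0:400],(800,600),interpolation=cv2.INTER_CUBIC))
E
```

```text
[  60   31   78   75 4439] med [0.5166 0.124  0.0943] z95 0.0958 top c [0.5126 0.1241 0.0953] [0.049 0.048 0.007]
[  47  132   87   66 4587] med [0.5069 0.0568 0.1082] z95 0.1098 top c [0.4999 0.0558 0.1083] [0.048 0.047 0.005]
[ 297  135   33   52 1127] med [0.6726 0.0573 0.085 ] z95 0.0863 top c [0.6724 0.0581 0.0962] [0.026 0.04  0.027]
[  67  217   63   56 2608] med [ 0.4905 -0.0112  0.0877] z95 0.0891 top c [ 0.4864 -0.0122  0.0917] [0.047 0.048 0.013]
[ 262  240   60   64 2884] med [ 0.6557 -0.0265  0.1125] z95 0.1138 top c [ 0.6554 -0.0295  0.1124] [0.047 0.048 0.005]
pan [  78   18   66   65 1106] [0.5279 0.1517 0.0735]
((515.6127319335938, 140.98240661621094), (36.49458312988281, 49.92067337036133), 78.66716766357422)
pan [  138    62   224   201 11930] [0.6664 0.0499 0.0844]
((607.7085571289062, 64.2364501953125), (151.9638214111328, 178.52940368652344), 78.9029312133789)
pan [  77   86   64   84 2218] [0.5121 0.09   0.0737]
((505.11700439453125, 88.28020477294922), (65.4362564086914, 50.5609245300293), 78.42346954345703)
pan [188 149  37  13 309] [0.5868 0.0637 0.0928]
((584.5880737304688, 62.61732864379883), (9.917574882507324, 25.71623420715332), 78.04486083984375)
pan [  76  174   60   70 1657] [0.5014 0.0189 0.0738]
((492.46612548828125, 21.18346405029297), (61.662940979003906, 49.59242630004883), 79.16244506835938)
pan [ 76 253  56  30 519] [ 0.4944 -0.0418  0.0739]
((482.0334167480469, -33.08152770996094), (28.21544075012207, 49.98717498779297), 80.58993530273438)
pan [258 285  58  35 886] [ 0.6463 -0.0706  0.0849]
((649.3239135742188, -61.58387756347656), (38.11115646362305, 48.84024429321289), 78.21550750732422)
```

View pics/c.png

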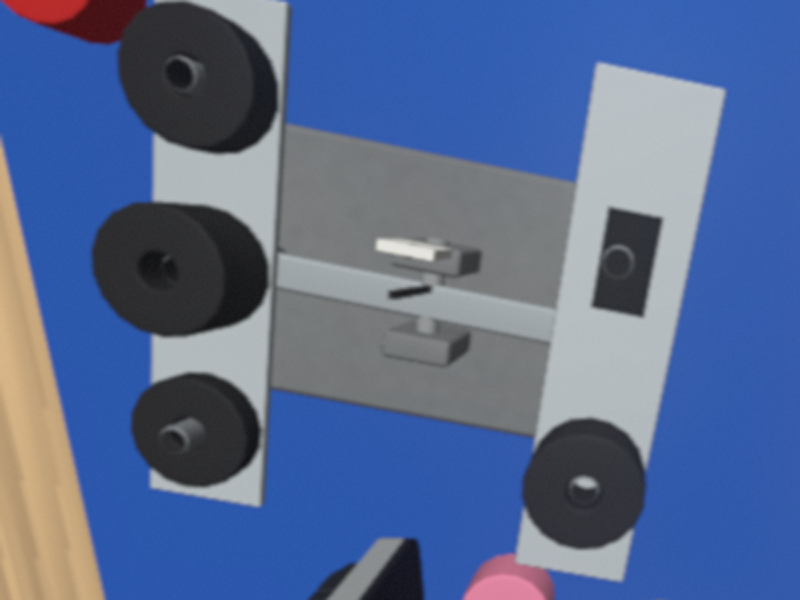

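Image: core_21's spindle and bore are at crop (183,72), core_35 at (157,267), core_14 at (185,435) and core_28 at (583,485). The free spindle is at (619,260). Core tops are 21, 35 and 14 mm above pan_a and 28 mm above pan_b, so pan_a is 300 g heavier and core_21 has to move. I'll hover over the free spindle first, then over core_21.

Careful with the scale: shifts go in shares of 0.3 m and turns go in shares of 120 degrees. That gives: 0.081 m is 0.27, 0.055 m is 0.1833, 0.197 rad is 0.0941.

creep_tool --segments '[{"sx":0.0667, "sz":0.1, "az":0.0477}, {"sx":0.1333, "sz":0.2, "az":0.0941}, {"sx":0.1833, "sz":0.27, "az":0.0941}, {"sx":0.1833, "sz":0.27, "az":0.0941}, {"sx":0.1833, "sz":0.27, "az":0.0941}, {"sx":0.1833, "sz":0.27, "az":0.0941}, {"sx":0.1833, "sz":0.27, "az":0.0941}]'

```text
t: 0.73
eef_pos: [0.6765, 0.053, 0.1525]
orientation: [[0.198, 0.98, 0.004], [0.98, -0.198, -0.001], [0.0, 0.004, -1.0]]
contact_force: [0.5, -0.2, 0.9]
width: 0.0856
gripper_force: 0.0
```

```bash
cat >> h.py <<'E'
def snap(f):
    from plant import env,optics
    c=optics.capture("wrist");s=env.sense();np.savez(f"pics/{f}.npz",eef=s["eef_pos"],ori=s["orientation"],**c)
    print(np.round(s["eef_pos"],4),np.round(s["contact_force"],2)); return c
def pix(c,p):
    q=c["R"]@p+c["t"];q=c["intrinsics"]@q;return q[:2]/q[2]
def ray(c,uv,z):
    "world point on pixel ray at height z"
    C=-c["R"].T@c["t"];d=c["R"].T@np.linalg.inv(c["intrinsics"])@[uv[0],uv[1],1.];return C+d*(z-C[2])/d[2]
E
python3 - <<'E'
from h import *
c=snap("sp");p=np.array([.672,.055,.1088]);u=pix(c,p);print(u)
x,y=(u-50).astype(int);x=max(x,0);y=max(y,0)
cv2.imwrite("pics/d.png",cv2.resize(c["color"][y:y+100,x:x+100,::-1],(600,600),interpolation=cv2.INTER_CUBIC));print(x,y)
E
```

```text
[0.6764 0.0531 0.1525] [-0.98  0.28 -0.58]
[306.54631803 271.39755252]
256 221
```

View pics/d.png

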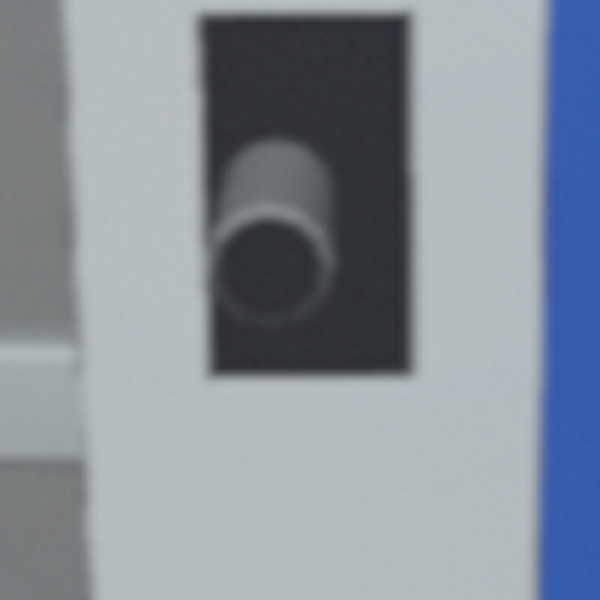

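The spindle tip's dark face is at crop (272,266), which is image pixel (300.9, 264.9). Next is core_21.

Scaled: -0.173 m is -0.5767, -0.14 m is -0.4667.

creep_tool --segments '[{"sx":0.0233, "sy":-0.1167}, {"sx":0.0467, "sy":-0.2333}, {"sx":0.07, "sy":-0.35}, {"sx":0.0933, "sy":-0.4667}, {"sx":0.1167, "sy":-0.5767, "sz":0.0367}, {"sx":0.1167, "sy":-0.5767, "sz":0.0367}, {"sx":0.1167, "sy":-0.5767, "sz":0.0367}, {"sx":0.1167, "sy":-0.5767, "sz":0.0367}, {"sx":0.1167, "sy":-0.5767, "sz":0.0367}]'

```text
t: 1.53
eef_pos: [0.5143, 0.1223, 0.1405]
orientation: [[0.198, 0.98, 0.003], [0.98, -0.198, 0.0], [0.001, 0.003, -1.0]]
contact_force: [-0.2, 0.4, -0.2]
width: 0.0852
gripper_force: 0.0
```

```bash
python3 - <<'E'
from h import *
d=np.load("pics/sp.npz");P=ray(d,(300.9,264.9),.1088);print("spindle",P,"rel tcp tool",d["ori"].T@(P-d["eef"]))
W=world(d)
print("tip z",np.median(W[262:268,298:304].reshape(-1,3),0))
c=snap("co");p=np.array([.5126,.1241,.0978]);u=pix(c,p);print(u)
x,y=(u-75).astype(int);x=max(x,0);y=max(y,0)
cv2.imwrite("pics/e.png",cv2.resize(c["color"][y:y+150,x:x+150,::-1],(600,600),interpolation=cv2.INTER_CUBIC));print(x,y)
E
```

```text
spindle [0.66967969 0.05943591 0.1088    ] rel tcp tool [ 0.00488963 -0.00799424  0.04363696]
tip z [0.66692803 0.05173636 0.08508991]
[0.5141 0.1223 0.1401] [-0.04  0.49  0.45]
[311.49876287 271.54842135]
236 196
```

View pics/e.png

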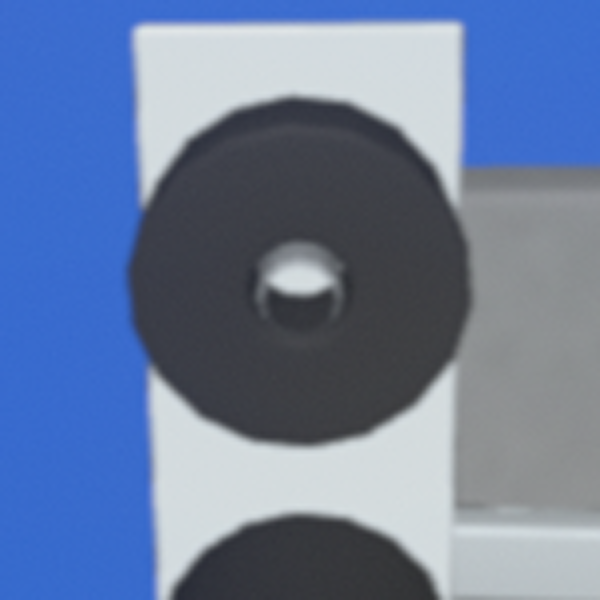

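In e.png core_21's bore is at crop (301,292). Its outline runs from x 130 to 470, with the bottom edge at y 445 and the top-face upper edge at about y 122. The spindles look hollow: depth reads through them.

```bash
python3 - <<'E'
from h import *
d=np.load("pics/sp.npz");c=np.load("pics/co.npz")
f=lambda u,v,k,x,y:(x+(u+.5)/k-.5,y+(v+.5)/k-.5)
T=lambda d,P:np.round(1000*(d["ori"].T@(P-d["eef"])),1)
for n,u,v in(("win",308,195),("winTL",203,15),("winBR",411,375),("plateL",75,300),("plateR",542,300)): P=ray(d,f(u,v,6,256,221),.0848);print(n,np.round(P,4),T(d,P))
for n,u,v in(("tip",272,266),("tipL",210,266),("tipR",335,266),("tipB",272,326)): P=ray(d,f(u,v,6,256,221),.1088);print(n,np.round(P,4),T(d,P))
for n,u,v,z in(("L",129,280,.0948),("R",471,280,.0948),("B",300,446,.0948),("T",300,122,.0948),("baseT",300,95,.0738),("bore",301,292,.0948),("boreL",250,292,.0948),("boreR",352,292,.0948),("boreT",301,239,.0948),("boreB",301,346,.0948),("plateend",300,24,.0738),("plateL",137,120,.0738),("plateR",463,120,.0738)):P=ray(c,f(u,v,4,236,196),z);print(n,np.round(P,4),T(c,P))
E
```

```text
win [0.6725 0.0584 0.0848] [ 4.5 -5.1 67.6]
winTL [0.6659 0.0795 0.0848] [ 23.8 -15.8  67.6]
winBR [0.6792 0.0364 0.0848] [-15.8   5.8  67.7]
plateL [0.6458 0.0519 0.0848] [ -7.2 -30.   67.6]
plateR [0.6945 0.042  0.0848] [-7.3 19.7 67.7]
tip [0.6697 0.0594 0.1088] [ 4.9 -8.  43.6]
tipL [0.664  0.0606 0.1088] [  4.9 -13.8  43.6]
tipR [0.6755 0.0582 0.1088] [ 4.9 -2.1 43.7]
tipB [0.6684 0.0536 0.1088] [-1.1 -8.1 43.6]
L [0.4888 0.1315 0.0948] [  3.9 -26.8  45.3]
R [0.5365 0.1218 0.0948] [ 3.9 21.9 45.4]
B [0.5074 0.1013 0.0948] [-21.9  -2.5  45.3]
T [0.5172 0.1492 0.0948] [26.9 -2.4 45.3]
baseT [0.517  0.1487 0.0738] [26.4 -2.6 66.3]
bore [0.5124 0.1248 0.0948] [ 2.1 -2.3 45.3]
boreL [0.5052 0.1263 0.0948] [ 2.1 -9.6 45.3]
boreR [0.5195 0.1234 0.0948] [ 2.1  5.  45.3]
boreT [0.514  0.1326 0.0948] [10.  -2.3 45.3]
boreB [0.5107 0.1168 0.0948] [-6.2 -2.3 45.3]
plateend [0.5191 0.1594 0.0738] [37.3 -2.6 66.4]
plateL [0.4917 0.1499 0.0738] [ 22.5 -27.6  66.3]
plateR [0.5407 0.14   0.0738] [22.5 22.4 66.4]
```

Scaled: 0.063 m is 0.21, -0.0025 m is -0.0083.

creep_tool --segments '[{"sx":0.0077, "sy":-0.0083, "sz":0.0667}, {"sx":0.0077, "sy":-0.0083, "sz":0.1333}, {"sx":0.0077, "sy":-0.0083, "sz":0.1833}, {"sx":0.0077, "sy":-0.0083, "sz":0.21}, {"sx":0.0077, "sy":-0.0083, "sz":0.21}, {"sx":0.0077, "sy":-0.0083, "sz":0.21}]' --jaw 0.085

```text
t: 2.08
eef_pos: [0.5109, 0.1256, 0.0764]
orientation: [[0.197, 0.98, 0.0], [0.98, -0.197, -0.0], [-0.0, 0.0, -1.0]]
contact_force: [0.1, 0.0, 0.4]
width: 0.0847
gripper_force: 0.0
```

creep_tool --segments '[{}, {}, {}, {}, {}, {}]' --jaw 0.055 --squeeze 20

```text
t: 2.58
eef_pos: [0.5103, 0.126, 0.0766]
orientation: [[0.196, 0.981, 0.001], [0.981, -0.196, 0.0], [0.0, 0.001, -1.0]]
contact_force: [0.6, 0.0, 0.9]
width: 0.0548
gripper_force: 0.0
```

```bash
python3 - <<'E'
from h import *
c=snap("g0");cv2.imwrite("pics/f.png",c["color"][:,:,::-1])
E
```

```text
[0.5103 0.126  0.0765] [0.78 0.34 0.27]
```

View pics/f.png

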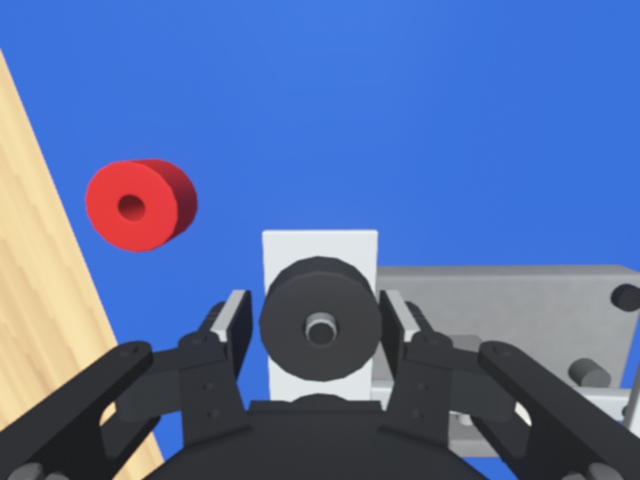

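Image: the core spans x 260–381 and the pad faces are at about 248 and 382, so the gripper sits about 2 mm to the left. Shift by +2.2 mm along tool y, then close.

Scaled: 0.0022 m is 0.0073, -0.0008 m is -0.0027.

creep_tool --segments '[{"sx":-0.0027, "sy":0.0073}, {"sx":-0.0027, "sy":0.0073}, {"sx":-0.0027, "sy":0.0073}, {"sx":-0.0027, "sy":0.0073}, {"sx":-0.0027, "sy":0.0073}]'

```text
t: 3.05
eef_pos: [0.5122, 0.1248, 0.0763]
orientation: [[0.196, 0.981, -0.0], [0.981, -0.196, 0.0], [-0.0, -0.0, -1.0]]
contact_force: [0.2, 0.2, 0.4]
width: 0.0551
gripper_force: 0.0
```

creep_tool --segments '[{}, {}, {}, {}, {}, {}]' --jaw 0.044 --squeeze 25

```text
t: 3.55
eef_pos: [0.5123, 0.1248, 0.0763]
orientation: [[0.196, 0.981, 0.0], [0.981, -0.196, 0.0], [0.0, 0.0, -1.0]]
contact_force: [0.7, -0.3, -0.7]
width: 0.0486
gripper_force: 27.0
```

Scaled: -0.024 m is -0.08, -0.018 m is -0.06.

creep_tool --segments '[{"sz":-0.01}, {"sz":-0.02}, {"sz":-0.0333}, {"sz":-0.0467}, {"sz":-0.06}, {"sz":-0.08}]'

```text
t: 4.05
eef_pos: [0.512, 0.1247, 0.1006]
orientation: [[0.196, 0.981, -0.001], [0.981, -0.196, -0.0], [-0.0, -0.0, -1.0]]
contact_force: [-0.4, -0.0, -1.4]
width: 0.0485
gripper_force: 26.8
```

creep_tool --segments '[{"sz":-0.0333}, {"sz":-0.0667}, {"sz":-0.12}, {"sz":-0.12}, {"sz":-0.12}, {"sz":-0.12}]'

```text
t: 4.55
eef_pos: [0.5119, 0.1247, 0.1362]
orientation: [[0.196, 0.981, -0.0], [0.981, -0.196, -0.0], [-0.0, -0.0, -1.0]]
contact_force: [0.2, 0.7, -0.5]
width: 0.049
gripper_force: 26.9
```

```bash
python3 - <<'E'
from h import *
c=snap("held");p=pix(c,np.array([.5123,.1248,.1573]));x,y=(p-75).astype(int);print(x,y,p)
a=c["color"][y:y+150,x:x+150,::-1]
W=world(c);s=W[y:y+150,x:x+150];print(np.round(np.percentile(s[60:90,40:55,2],[10,50,90]),4))
cv2.imwrite("pics/g.png",cv2.resize(a,(600,600),interpolation=cv2.INTER_CUBIC))
# pans
for q in([.6449,-.0706],[.4944,-.0418],[.503,.075],[.505,.088],[.66,.09],[.675,.09]):
    m=(np.hypot(W[...,0]-q[0],W[...,1]-q[1])<.006)&(c["z_map"]>0);print(q,m.sum(),np.median(W[m][:,2]) if m.any() else 0)
E
```

```text
[0.5117 0.1246 0.1358] [-0.77  0.56 -1.9 ]
241 256 [316.33908935 331.19127357]
[0.1537 0.1545 0.1552]
[0.6449, -0.0706] 0 0
[0.4944, -0.0418] 0 0
[0.503, 0.075] 7 0.11242593898969601
[0.505, 0.088] 118 0.07647588152178539
[0.66, 0.09] 575 0.08050101859037834
[0.675, 0.09] 584 0.08102535186862435
```

View pics/g.png

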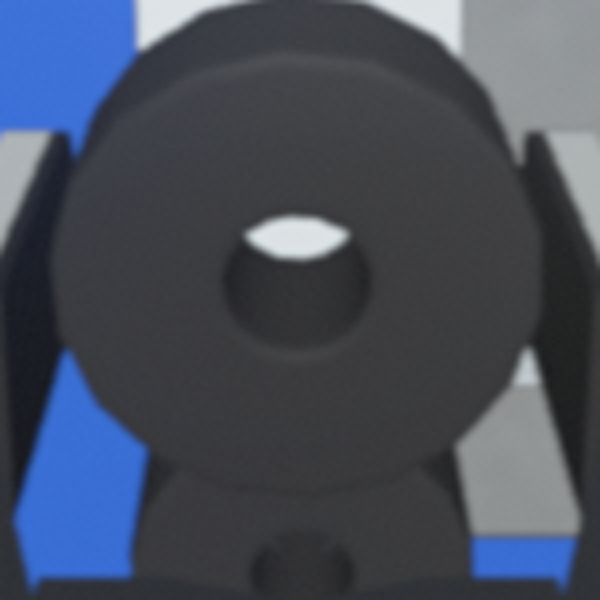

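The core is held. Bore at crop x 222–372, y 212–362; outline x 52–542, y 52–492.

```bash
python3 - <<'E'
from h import *
c=np.load("pics/held.npz");f=lambda u,v,k,x,y:(x+(u+.5)/k-.5,y+(v+.5)/k-.5)
T=lambda d,P:np.round(1000*(d["ori"].T@(P-d["eef"])),1)
for n,u,v in(("L",52,265),("R",542,265),("T",297,52),("B",297,493),("bL",222,285),("bR",372,285),("bT",297,212),("bB",297,362)):
    P=ray(c,f(u,v,4,241,256),.1545);print(n,np.round(P,4),T(c,P))
E
```

```text
L [0.4886 0.1321 0.1545] [  2.8 -24.1 -18.7]
R [0.5359 0.1226 0.1545] [  2.8  24.1 -18.7]
T [0.5166 0.1491 0.1545] [ 25.   -0.  -18.7]
B [0.5071 0.1017 0.1545] [-23.3  -0.  -18.7]
bL [0.5045 0.1267 0.1545] [  0.6  -7.4 -18.7]
bR [0.5191 0.1238 0.1545] [  0.6   7.4 -18.7]
bT [0.5134 0.133  0.1545] [  8.5  -0.  -18.7]
bB [0.5101 0.1168 0.1545] [ -8.   -0.  -18.7]
```

Scaled: 0.1677 m is 0.559, -0.0335 m is -0.1117.

creep_tool --segments '[{"sx":-0.0133, "sy":0.0667, "sz":-0.0167}, {"sx":-0.0333, "sy":0.1667, "sz":-0.0167}, {"sx":-0.0567, "sy":0.2833, "sz":-0.0167}, {"sx":-0.08, "sy":0.4, "sz":-0.0167}, {"sx":-0.1, "sy":0.5, "sz":-0.0167}, {"sx":-0.1117, "sy":0.559, "sz":-0.0167}, {"sx":-0.1117, "sy":0.559}, {"sx":-0.1117, "sy":0.559}, {"sx":-0.1117, "sy":0.559}, {"sx":-0.1117, "sy":0.559}, {"sx":-0.1117, "sy":0.559}, {"sx":-0.1117, "sy":0.559}]'

```text
t: 5.6
eef_pos: [0.6696, 0.0598, 0.1367]
orientation: [[0.195, 0.981, 0.0], [0.981, -0.195, 0.0], [0.0, 0.0, -1.0]]
contact_force: [0.6, 0.1, -1.4]
width: 0.0491
gripper_force: 26.9
```

```bash
python3 - <<'E'
from h import *
c=snap("over");cv2.imwrite("pics/h.png",c["color"][:,:,::-1])
W=world(c)
for q in([.66,.10],[.675,.10],[.685,.11]):
    m=(np.hypot(W[...,0]-q[0],W[...,1]-q[1])<.006)&(c["z_map"]>0);print(q,m.sum(),np.median(W[m][:,2]) if m.any() else 0)
print(.6697-.0001-0,.0589)
E
```

```text
[0.6697 0.0597 0.1367] [ 0.28 -0.29 -1.82]
[0.66, 0.1] 331 0.08194203271568867
[0.675, 0.1] 348 0.08203168466929683
[0.685, 0.11] 369 0.08197639148518322
0.6696 0.0589
```

View pics/h.png

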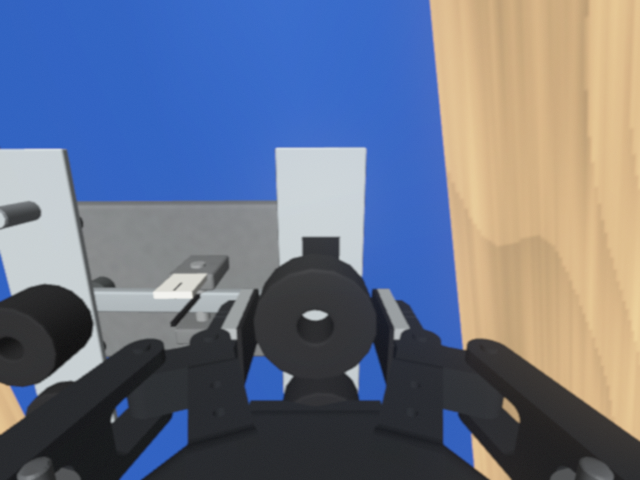

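The core is held with its bore at (315,319), above the window at (320,245). Correct by -0.8 mm along tool x and descend to just above the tip, then go in slowly.

Scaled: 0.024 m is 0.08, -0.0008 m is -0.0027.

creep_tool --segments '[{"sx":-0.0027, "sz":0.0333}, {"sx":-0.0027, "sz":0.06}, {"sx":-0.0027, "sz":0.08}, {"sx":-0.0027, "sz":0.08}, {"sx":-0.0027, "sz":0.08}, {"sx":-0.0027, "sz":0.08}]'

```text
t: 6.15
eef_pos: [0.6701, 0.0583, 0.1122]
orientation: [[0.196, 0.981, 0.0], [0.981, -0.196, 0.0], [0.0, 0.0, -1.0]]
contact_force: [0.2, -0.8, -1.6]
width: 0.049
gripper_force: 26.8
```

creep_tool --segments '[{"sz":0.0033}, {"sz":0.0067}, {"sz":0.01}, {"sz":0.0133}, {"sz":0.0167}, {"sz":0.02}, {"sz":0.0233}, {"sz":0.0267}, {"sz":0.0267}, {"sz":0.0267}]'

```text
t: 6.98
eef_pos: [0.6699, 0.0583, 0.1043]
orientation: [[0.196, 0.981, -0.0], [0.981, -0.196, 0.0], [0.0, -0.0, -1.0]]
contact_force: [0.0, -0.3, -1.3]
width: 0.0487
gripper_force: 26.8
```

```bash
python3 - <<'E'
from h import *
c=snap("in1");W=world(c)
for q in([.675,.10],[.685,.11]):
    m=(np.hypot(W[...,0]-q[0],W[...,1]-q[1])<.006)&(c["z_map"]>0);print(np.median(W[m][:,2]))
E
```

```text
[0.67   0.0583 0.1043] [ 0.93 -0.15 -1.73]
0.08198069476057898
0.08198103639759706
```

No force and the pan has not moved with the underside about 4 mm below the tip, so the core is threading. Continue down.

Scaled: 0.018 m is 0.06, 0.016 m is 0.0533.

creep_tool --segments '[{"sz":0.0067}, {"sz":0.0133}, {"sz":0.02}, {"sz":0.0267}, {"sz":0.0333}, {"sz":0.04}, {"sz":0.0467}, {"sz":0.0533}, {"sz":0.06}, {"sz":0.06}, {"sz":0.06}]'

```text
t: 7.95
eef_pos: [0.6699, 0.0583, 0.0862]
orientation: [[0.196, 0.981, -0.0], [0.981, -0.196, 0.0], [-0.0, -0.0, -1.0]]
contact_force: [-0.1, -0.4, -2.4]
width: 0.0486
gripper_force: 26.8
```

```bash
python3 - <<'E'
from h import *
c=snap("in2");W=world(c)
for q in([.675,.10],[.685,.11]):
    m=(np.hypot(W[...,0]-q[0],W[...,1]-q[1])<.006)&(c["z_map"]>0);print(np.median(W[m][:,2]))
E
```

```text
[0.67   0.0583 0.0864] [-0.2   0.5  -1.49]
0.08198221678533418
0.08194444143626826
```

Scaled: 0.003 m is 0.01, 0.002 m is 0.0067.

creep_tool --segments '[{"sz":0.0033}, {"sz":0.0067}, {"sz":0.01}, {"sz":0.01}, {"sz":0.01}]'

```text
t: 8.42
eef_pos: [0.6701, 0.0583, 0.0834]
orientation: [[0.196, 0.981, 0.0], [0.981, -0.196, 0.0], [0.0, 0.0, -1.0]]
contact_force: [-0.2, -0.4, -0.5]
width: 0.0487
gripper_force: 26.9
```

creep_tool --segments '[{}, {}, {}, {}, {}, {}]' --jaw 0.065

```text
t: 8.92
eef_pos: [0.67, 0.0583, 0.0834]
orientation: [[0.196, 0.981, 0.0], [0.981, -0.196, 0.0], [0.0, 0.0, -1.0]]
contact_force: [-0.3, 1.1, -0.0]
width: 0.0651
gripper_force: 0.0
```

creep_tool --segments '[{"sz":-0.0167}, {"sz":-0.05}, {"sz":-0.1}, {"sz":-0.2}, {"sz":-0.3}, {"sz":-0.4}, {"sz":-0.4667}, {"sz":-0.4667}, {"sz":-0.4667}, {"sz":-0.4667}, {"sz":-0.4667}, {"sz":-0.4667}]'

```text
t: 9.92
eef_pos: [0.6692, 0.0582, 0.2218]
orientation: [[0.196, 0.981, -0.003], [0.981, -0.196, -0.0], [-0.001, -0.003, -1.0]]
contact_force: [0.4, -0.9, 0.2]
width: 0.0652
gripper_force: 0.0
```

creep_tool --segments '[{}, {}, {}, {}, {}, {}, {}, {}, {}, {}, {}, {}]'

```text
t: 10.92
eef_pos: [0.67, 0.0583, 0.2233]
orientation: [[0.196, 0.981, 0.0], [0.981, -0.196, 0.0], [0.0, 0.0, -1.0]]
contact_force: [-0.1, 1.0, -0.3]
width: 0.0648
gripper_force: 0.0
```

```bash
python3 - <<'E'
from h import *
c=snap("end");W=world(c)
for n,q in(("b",[.68,.115]),("b",[.66,.0]),("a",[.515,.14]),("a",[.505,.088]),("core21",[.655,.06]),("core21",[.685,.06]),("core28",[.656,-.044]),("core28",[.64,-.03]),("35",[.515,.055])):
    m=(np.hypot(W[...,0]-q[0],W[...,1]-q[1])<.005)&(c["z_map"]>0);print(n,m.sum(),np.round(np.median(W[m][:,2]),4) if m.any() else 0)
cv2.imwrite("pics/i.png",c["color"][:,:,::-1])
E
```

```text
[0.67   0.0583 0.2233] [0.41 0.74 0.58]
b 123 0.0793
b 91 0.0793
a 200 0.0784
a 154 0.0789
core21 123 0.1003
core21 124 0.1005
core28 98 0.1075
core28 97 0.1075
35 224 0.1133
```

View pics/i.png

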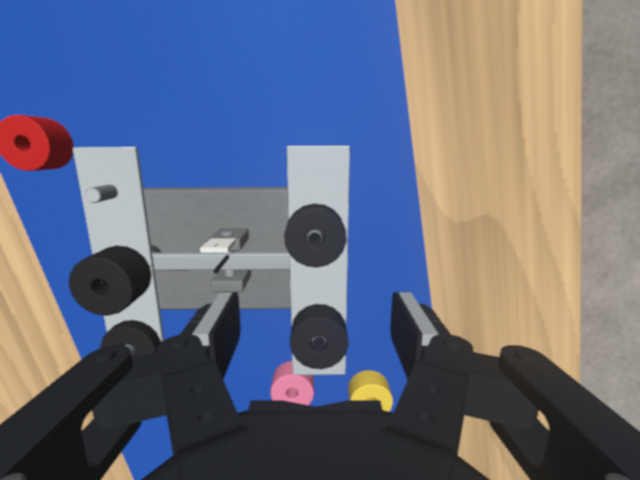

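Core_21 is seated on pan_b at (315,235), its top 21 mm above the plate. The pans agree within about 0.5–0.9 mm, and the decoys have not moved.

```bash
python3 -c "
from plant import env;print(env.job_done())"
```

```text
the job is handed in; nothing more can be done
None
```

I moved core_21 from pan_a to pan_b's free spindle, where it sits fully down; both pans measure level to within about 1 mm, I left everything else alone, and I handed the job in at about 11 s (no verdict was returned).

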